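# Load the tool carrier and hold it up off the modelling stand

## Task

Clear up the sculptor's modelling stand: take the two wire-loop tools out of the drying block and drop them one by one, handle down, into the two empty bores of the tool carrier, one in each end. Then pick the loaded carrier up by its crossbar and finish while still holding it, steady and level, about 10 cm above the stand, so that the top can be wiped underneath. Leave the broad-bladed scraper in the drying block, do not tip the carrier over, and do not disturb the maquette, the spray bottle or the spatula.

Things in the scene. Friction and masses are not known exactly. Their poses are not given: they have to be found in the camera images.
- carrier: The tool carrier, loose, about 0.4 to 0.6 kg: pale wooden block 250 x 80 x 55 mm (own x, y, z) with one round bore at each end and a bridge handle in the middle. Origin: centre of its underside; z up, x along its length from bore to bore. Handle: two uprights (12 mm along x, 30 mm along y) centred at x = -33 and +33 mm, carrying a crossbar along x, 90 mm long, 18 mm wide (y), 22 mm tall, from 114 to 136 mm above the underside. Balanced about its middle when both tools are in.
- crossbar (a point): Centre of the carrier's crossbar, 125 mm above the carrier's underside; same axes as the carrier. The free length between the uprights is 54 mm. Take it from above with the fingers closing along its y (18 mm wide).
- bore_1 (a point): Centre of the floor of the carrier's bore at its x = -100 mm end. The bore is upright, 26 mm in diameter and 45 mm deep: its mouth (2 mm chamfer), level with the block's top, lies 45 mm above this point. Same axes as the carrier.
- bore_2 (a point): Centre of the floor of the bore at the carrier's x = +100 mm end, otherwise as bore_1.
- drying_block: Fixed dark wooden block 200 x 60 x 45 mm (own x, y, z), origin at the centre of its underside, with three round sockets in a row along its x at -68, 0 and +68 mm; each 24 mm in diameter and 35 mm deep, so the tools' feet stand 10 mm above the stand. Each holds one tool; which is where varies.
- loop_tool_1: Loop tool, about 50 to 80 g. Turned wooden handle 20 mm in diameter and 110 mm long (foot chamfered 3 mm over the lowest 4 mm), standing upright handle down in a socket of the drying block. On top a brass ferrule and a small steel wire loop, 18 mm wide, up to 135 mm above the foot. Origin: centre of the foot; z up along the handle. It may lean by up to about 6 degrees. Grip the handle about 95 mm above the foot.
- loop_tool_2: The other loop tool, identical; either may go into either bore.
- scraper: Scraper that stays where it is, in the third socket of the drying block: same handle, but with a steel blade 46 mm wide and 3 mm thick on top, up to 146 mm above the foot. Origin: centre of the foot; blade width along its x.
- maquette: Bystander: off-white clay figure about 170 mm tall on a white board 130 x 110 mm; origin at the centre of the underside.
- spray_bottle: Bystander: white spray bottle, 68 mm in diameter, 187 mm tall, blue trigger head; origin at the centre of the underside.
- spatula: Bystander: spatula lying flat beyond the carrier; origin under its middle, length along its x.
Things that resemble listed ones, but are neither listed nor needed, are in the scene too. Several things have the shape of the drying_block; the one meant has the colours described above. What is shaped like the loop_tool_2 but purple is not meant.

How it is judged (in metres and radians):
On the way, in this order (a step that is already met when the one before it is completed fails the run):
1. one loop tool stands fully down in a bore of the carrier, let go ((distance between any of loop_tool_1, loop_tool_2 and bore_1 below 0.01 m or distance between any of loop_tool_1, loop_tool_2 and bore_2 below 0.01 m) and contact force between the fingers and loop_tool_1 below 0.2 N and contact force between the fingers and loop_tool_2 below 0.2 N and height (world z) of carrier below 0.01 m), for 0.2 s.
2. both loop tools stand fully down in the two bores, let go, the carrier still on the stand (((distance between loop_tool_1 and bore_1 below 0.01 m and distance between loop_tool_2 and bore_2 below 0.01 m) or (distance between loop_tool_1 and bore_2 below 0.01 m and distance between loop_tool_2 and bore_1 below 0.01 m)) and contact force between the fingers and loop_tool_1 below 0.2 N and contact force between the fingers and loop_tool_2 below 0.2 N and height (world z) of carrier below 0.01 m), for 0.2 s.
At the end, for the whole second after the job is handed in: The gripper holds the carrier 60 to 160 mm above the stand, level within 7 degrees (0.12 rad), still (20 mm/s, 0.15 rad/s), touching nothing else; a loop tool in each bore, foot within 10 mm of the floor centre, not touched by the fingers; the scraper within 20 mm of its start (height (world z) of carrier between 0.06 and 0.16 m and angle between carrier's own z axis and vertical below 0.12 rad and linear speed of carrier below 0.02 m/s and angular speed of carrier below 0.15 rad/s and ((distance between loop_tool_1 and bore_1 below 0.01 m and distance between loop_tool_2 and bore_2 below 0.01 m) or (distance between loop_tool_1 and bore_2 below 0.01 m and distance between loop_tool_2 and bore_1 below 0.01 m)) and contact force between the fingers and carrier above 1 N and contact force between carrier and drying_block below 0.1 N and contact force between carrier and scraper below 0.1 N and contact force between carrier and maquette below 0.1 N and contact force between carrier and spray_bottle below 0.1 N and contact force between carrier and spatula below 0.1 N and contact force between the fingers and loop_tool_1 below 0.2 N and contact force between the fingers and loop_tool_2 below 0.2 N and distance of scraper from where it was at the start of the episode below 0.02 m); the arm keeps its last pose, push and grip.
It fails at once if the scraper is taken out of its socket or shifted (distance of scraper from where it was at the start of the episode above 0.02 m).
It fails at once if the clay maquette is moved more than 20 mm (distance of maquette from where it was at the start of the episode above 0.02 m).
It fails at once if the spray bottle is moved more than 20 mm (distance of spray_bottle from where it was at the start of the episode above 0.02 m).
It fails at once if the spatula is moved more than 20 mm (distance of spatula from where it was at the start of the episode above 0.02 m).
It fails at once if the carrier is tipped more than 30 degrees (angle between carrier's own z axis and vertical above 0.52 rad).
It also fails if it takes over 72 s, if anything falls off the work surface, if the arm or the gripper's body presses on something with over 40 N, if the wrist force passes 120 N, or if a joint passes its speed limit or range.

## Robot

A 7-joint arm with a two-finger parallel gripper is mounted at the origin on the work surface. World frame = base frame: x ahead of the robot, y to its left, z up, the work surface at z = 0. Lengths are in mm, angles in rad, forces in N, time in s.
With the tool pointing down it reaches from about 425 to 950 mm from the base axis. Payload 16.7 kg.
Tool frame: the origin (TCP) lies at the very end of the fingers, on their centre line; the grasp point (between the pads) lies 19 mm behind it (robot.tcp_to_grasp is the distance from the TCP to the grasp point, in mm); z points along the fingers, y is the direction in which the jaws open and shut (so a half turn about z gives the same grasp; the last joint's range is limited). The gripper opens to 94 mm and grips with 3 to 60 N. Pads are 16 mm wide; open, the fingers measure 119 mm over their backs; the gripper's body (75 mm by 177 mm) begins 78 mm behind the grasp point.
Start: joints at [1.133, 0.426, 0.074, 1.606, -0.034, 1.111, -0.067], TCP at [192.211, -647.014, 176.667] pointing down, gripper open.
Joint ranges: [-2.85, 2.85], [-0.5, 2.14], [-1.23, 1.37], [0.21, 2.46], [-1.02, 4.16], [0.16, 2.05], [-2.73, 2.73]. Speed limits (rad/s): [1.89, 1.89, 2.39, 2.39, 3.01, 3.01, 3.01].

## Interface

Orientations are given as a unit quaternion [x, y, z, w].
In Python, from station import sensors, vision, sign_off, robot gives the robot as it stands. The module is installed in compiled form; this text tells all that it offers.
- The arm moves only by the tool servo_tool, never from a script. Its argument "deltas" is one flat list of numbers, 6 for each row, row after row: the shift along the tool's x, y, z in mm, then the turn, a rotation vector about the tool's x, y, z in units of 6 degrees (1.0 is 6 degrees). A call has 1 to 12 rows; each row is the pose to reach, as a shift and turn from the pose measured when the call began, along the tool's axes at that moment; what a row does not reach only later rows make up. A row lasts 1/10 s, in which the tool goes at most 50 mm and 8.59 degrees, less where a joint would pass 70% of its speed; a pose out of reach is approached as far as the arm can. A call with a gripper value outside its range is refused whole. "gripper" is the closure in counts, from 0 (fully open) to 255 (shut), set as the call begins (left out, the last holds). The fingers move at their own pace and stop on an object; the grip force is fixed at half the most. Time passes only in rows, so rows that repeat a pose let the fingers close. It gives the time, the measured TCP pose, the force and the opening at its end, in the units of the state.
- sensors.state(): the state, without advancing time (a new reading comes with each control period).
- vision.get_image(name): name is "side" or "top"; returns a dict with "frame" (420x560x3 uint8, red, green, blue), "depth" (420x560 float32, mm along the optical axis (not along the pixel's ray), 0 where there is no reading), "K" (3x3 intrinsics, pixels), "position" and "rotation" of the camera in the world. Camera axes: x right, y down, z forward; pixel columns grow to the right and rows downward; lengths in mm; the calibration is good to about 2 mm. A picture is of the moment at which its call begins.
- sign_off(): hands the job in, once; it reports no verdict.
The state is a dict: "t": time; "joint_pos": joint angles; "qd": joint speeds; "joint_efforts": joint torques, N m; "position": TCP position; "eef_rot": TCP orientation; "force": force on the tool from outside, world axes, zero at the start; "moment": the same for the moment, N m; "finger_gap": finger opening in mm.
Only numpy, scipy, OpenCV 4.12 (cv2) and the standard library are available. Lean on these libraries where they do the work, as an engineer would, in place of code of your own. Each camera call takes 0.05 s, during which the arm holds its last target.

## Working session

There is one attempt and no reset: what is moved stays moved. The work goes in short steps, Python scripts to look and compute and a tool call to move; the robot and the scene stay as the last step left them, time stands still between calls to the robot, and variables do not carry over. Pictures are saved under pics/ and viewed, and the job is handed in when it is done.

Besides the shell and the picture viewer there is one more tool, called after "Call:" by a JSON object that holds its "name" and its "arguments". servo_tool: Moves the arm, as the interface text tells. Its arguments: {"type":"object","properties":{"deltas":{"type":"array"},"gripper":{"type":"number"}},"required":["deltas"]}

```bash
mkdir -p pics
cat > h.py <<'E'
import numpy as np, cv2, pickle
from station import sensors, vision, sign_off, robot
def grab(n,tag):
    im=vision.get_image(n); pickle.dump(im,open(f'pics/{tag}.pkl','wb'))
    cv2.imwrite(f'pics/{tag}.png',cv2.cvtColor(im['frame'],cv2.COLOR_RGB2BGR)); return im
def load(tag): return pickle.load(open(f'pics/{tag}.pkl','rb'))
def cloud(im):
    d=im['depth'];h,w=d.shape;u,v=np.meshgrid(np.arange(w),np.arange(h));K=np.array(im['K'])
    c=np.stack([(u-K[0,2])/K[0,0]*d,(v-K[1,2])/K[1,1]*d,d],-1)
    P=c@np.array(im['rotation']).T+np.array(im['position']); P[d<=0]=np.nan; return P
E
python3 - <<'E'
from h import *
for n in('top','side'):
    im=grab(n,n+'0'); print(n,im['K'],im['position'],im['rotation'])
print(sensors.state())
E
```

```text
top [[438.69499252   0.         280.29788178]
 [  0.         438.69499252 202.21846427]
 [  0.           0.           1.        ]] [ 308.10254949  -33.65418554 1463.5669847 ] [-0.69695788  0.71165017 -0.06448591  0.06037651]
side [[399.33616252   0.         282.10193598]
 [  0.         399.33616252 203.31887687]
 [  0.           0.           1.        ]] [471.28091367 730.67446151 608.82260233] [-0.03670963  0.87735089 -0.4776835   0.0269498 ]
{'t': 0.1, 'joint_pos': array([ 1.13248658,  0.42664942,  0.07384227,  1.60650176, -0.03410356,
        1.11078189, -0.06709237]), 'qd': array([-8.31091398e-04,  2.24343097e-03, -2.55786852e-05, -2.08124384e-03,
        5.78916543e-04,  9.50879073e-04, -1.00192280e-03]), 'joint_efforts': array([ 9.08753893e-03, -9.37467384e+01,  3.67783897e+00, -4.55040479e+01,
       -4.84512420e-02,  1.68315653e-02,  2.23720458e-04]), 'position': array([ 192.11623491, -646.66754221,  176.07689576]), 'eef_rot': array([ 9.89592624e-01,  1.43896303e-01, -1.10499028e-04, -5.29404667e-04]), 'force': array([-0.15135392, -1.18422622,  0.39380822]), 'moment': array([ 0.03547885,  0.01117876, -0.01091974]), 'finger_gap': 93.82057294929807}
```

```bash
sed -i "s/P=c@np.array(im\['rotation'\]).T/P=c@Rot.from_quat(im['rotation']).as_matrix().T/; 1a from scipy.spatial.transform import Rotation as Rot" h.py; cat h.py | tail -8
```

```text
def grab(n,tag):
    im=vision.get_image(n); pickle.dump(im,open(f'pics/{tag}.pkl','wb'))
    cv2.imwrite(f'pics/{tag}.png',cv2.cvtColor(im['frame'],cv2.COLOR_RGB2BGR)); return im
def load(tag): return pickle.load(open(f'pics/{tag}.pkl','rb'))
def cloud(im):
    d=im['depth'];h,w=d.shape;u,v=np.meshgrid(np.arange(w),np.arange(h));K=np.array(im['K'])
    c=np.stack([(u-K[0,2])/K[0,0]*d,(v-K[1,2])/K[1,1]*d,d],-1)
    P=c@Rot.from_quat(im['rotation']).as_matrix().T+np.array(im['position']); P[d<=0]=np.nan; return P
```

View pics/top0.png

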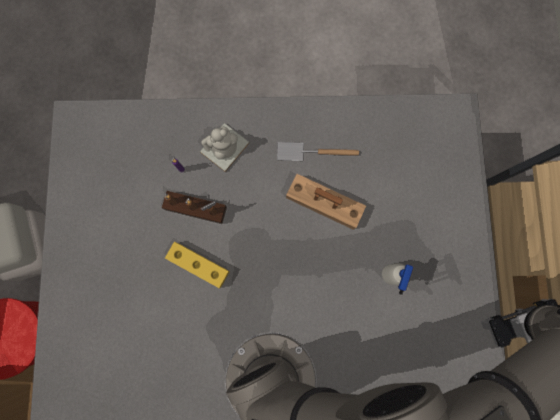

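View pics/side0.png

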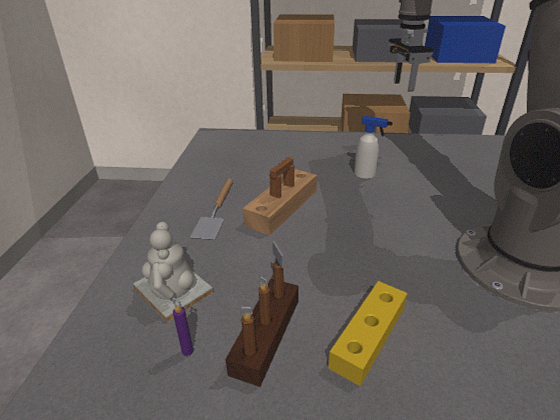

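The top view shows the dark drying block at (195,207), the carrier at (326,201), a yellow decoy block at (197,265) and a purple decoy tool at (177,163). In the side view the scraper blade is at (278,253), the socket nearest the carrier. The loop tools are at (249,335) and (265,303).

```bash
cat > m.py <<'E'
from h import *
im=load('top0');P=cloud(im);s=load('side0');Q=cloud(s)
def reg(P,u0,u1,v0,v1,z0,z1):
    p=P[v0:v1,u0:u1].reshape(-1,3);p=p[np.isfinite(p[:,0])];return p[(p[:,2]>z0)&(p[:,2]<z1)]
print('table z',np.nanmedian(P[300:330,100:180,2]),np.nanmedian(Q[380:400,80:180,2]))
def rect(n,p):
    r=cv2.minAreaRect(p[:,:2].astype(np.float32));print(n,len(p),r,'z',np.median(p[:,2]))
for A,nm,rc,rb in((P,'top',(280,375,165,235),(155,235,180,230)),(Q,'side',(240,322,150,235),(222,305,270,385))):
    rect(nm+' carrier top',reg(A,*rc,48,62)); rect(nm+' bar',reg(A,*rc,128,142)); rect(nm+' dry',reg(A,*rb,40,50))
    p=reg(A,*rb,100,175)
    print(len(p))
    _,l,c=cv2.kmeans(p[:,:2].astype(np.float32),3,None,(3,50,.1),10,cv2.KMEANS_PP_CENTERS)
    for k in range(3):
        q=p[l[:,0]==k]; print(c[k],len(q),q[:,2].max(),q.min(0),q.max(0))
E
python3 m.py
```

```text
table z 1.2038026628312082 -1.3483791270099346
top carrier top 1495 ((562.6685180664062, -193.24136352539062), (249.54946899414062, 82.82191467285156), 63.137271881103516) z 56.29844637414271
top bar 169 ((562.516357421875, -192.6146240234375), (89.31748962402344, 19.485336303710938), 62.952083587646484) z 136.70068049316455
top dry 737 ((554.3709716796875, 241.38143920898438), (202.5353240966797, 61.07258224487305), 74.97059631347656) z 46.10032215740762
156
[570.6415 304.0674] 44 146.8201004708826 [561.20286821 296.27347707 102.53140734] [581.32768581 315.28725229 146.82010047]
[534.1429  174.34932] 72 161.60147936366343 [524.13276108 155.18895386 100.11950221] [546.82259177 195.32835464 161.60147936]
[551.7041  238.59192] 40 152.42386987170858 [544.48156611 230.87935905 100.35377897] [559.98685776 248.96747751 152.42386987]
side carrier top 1218 ((561.1135864257812, -190.6475067138672), (254.4944610595703, 83.96347045898438), 63.24937438964844) z 53.12066372733881
side bar 146 ((561.3895263671875, -188.52340698242188), (86.80728912353516, 19.509809494018555), 63.96934127807617) z 133.65513597812685
side dry 2174 ((552.4456787109375, 243.00677490234375), (202.1786346435547, 60.99714660644531), 74.74864959716797) z 43.354872402668775
472
[569.2487 312.6073] 234 143.84562687789474 [560.45408185 302.01280791 100.46910069] [579.36956878 319.11857926 143.84562688]
[552.0594  247.33092] 194 144.29518116501959 [543.47727681 235.88517519 100.05358913] [561.33417507 254.17138159 144.29518117]
[534.4655  185.57533] 44 111.49433612194065 [525.60130219 179.27691546 100.09642535] [544.3555775  187.98408938 111.49433612]
```

```bash
cat > m2.py <<'E'
from m import *
from scipy.optimize import least_squares
print('----')
pt=reg(P,155,235,180,230,-50,250)+[-.8,1.1,-1.3]; ps=reg(Q,222,305,240,385,-50,250)+[.8,-1.1,1.3]
for nm,c in(('A',(571,308)),('B',(553.4,242.2)),('S',(535.7,176.5))):
    sel=lambda p:p[(np.hypot(p[:,0]-c[0],p[:,1]-c[1])<24)&(p[:,2]>54)&(p[:,2]<117)]
    for k,D in(('side',sel(ps)),('both',np.vstack([sel(ps),sel(pt)]))):
        f=lambda q:(np.hypot(D[:,0]-q[0]-q[2]*(D[:,2]-105),D[:,1]-q[1]-q[3]*(D[:,2]-105))-10)
        r=least_squares(f,[*c,0,0],loss='soft_l1')
        q=r.x;print(nm,k,len(D),'at z105',q[:2].round(1),'slope deg',np.degrees(q[2:]).round(1),'foot z10',(q[:2]-95*q[2:]).round(1),'rms',np.median(abs(f(q))).round(2), 'top',max(sel(ps)[:,2]))
p=reg(P,160,190,150,175,20,160);print('purple',p.mean(0),p.max(0))
E
python3 m2.py | sed -n '/----/,$p'
```

```text
----
A side 317 at z105 [571.3 307.2] slope deg [0.2 0.1] foot z10 [571. 307.] rms 0.34 top 116.64812664793423
A both 358 at z105 [571.3 307.3] slope deg [0.2 0.1] foot z10 [571.  307.1] rms 0.37 top 116.64812664793423
B side 281 at z105 [553.4 241.5] slope deg [-0.  -0.1] foot z10 [553.4 241.6] rms 0.45 top 116.69166086082366
B both 316 at z105 [553.4 241.6] slope deg [-0. -0.] foot z10 [553.5 241.6] rms 0.47 top 116.69166086082366
S side 251 at z105 [535.8 176. ] slope deg [-0.   0.3] foot z10 [535.8 175.6] rms 0.52 top 116.97676556513919
S both 281 at z105 [535.9 176.1] slope deg [0.  0.3] foot z10 [535.8 175.6] rms 0.54 top 116.97676556513919
purple [685.14472171 286.10631991  85.77599722] [696.76007271 296.76112413 138.24983379]
```

```bash
cat >> h.py <<'E'
def go(x,y,z,yaw,s=None):
    "yaw deg: angle of jaw axis (mod 180) in world; z: TCP height"
    s=s or sensors.state(); R0=Rot.from_quat(s['eef_rot']); M=R0.as_matrix()
    d=M.T@(np.array([x,y,z])-s['position'])
    best=None
    for a in(yaw,yaw+180):
        a=np.radians(a); Y=np.array([np.cos(a),np.sin(a),0]);Z=np.array([0,0,-1.]);X=np.cross(Y,Z)
        rv=np.degrees((R0.inv()*Rot.from_matrix(np.stack([X,Y,Z],1))).as_rotvec())/6
        if best is None or np.linalg.norm(rv)<np.linalg.norm(best): best=rv
    print('t %.1f'%s['t'],'pos',s['position'].round(1),'->',(x,y,z,yaw),'delta',d.round(1),best.round(2),'q',s['joint_pos'].round(2),'F',s['force'].round(1),'gap',round(s['finger_gap'],1))
E
python3 -c "
from h import *
go(480,-250,300,-15.1)"
```

```text
t 0.1 pos [ 192.1 -646.7  176.1] -> (480, -250, 300, -15.1) delta [ 388.9 -298.4 -123.6] [-0.01 -0.   -9.73] q [ 1.13  0.43  0.07  1.61 -0.03  1.11 -0.07] F [-0.2 -1.2  0.4] gap 93.8
```

Call:
{"name": "servo_tool", "arguments": {"deltas": [0,0,-50,0,0,-1,20,-15,-100,0,0,-2,60,-45,-124,0,0,-3,100,-75,-124,0,0,-4,140,-107,-124,0,0,-5,180,-138,-124,0,0,-6,215,-165,-124,0,0,-7,250,-192,-124,0,0,-8,285,-218,-124,0,0,-9,320,-245,-124,0,0,-9.7,355,-272,-124,0,0,-9.7,389,-298,-124,0,0,-9.7], "gripper": 60}}

```text
t: 1.3
position: [480.8, -248.6, 300.3]
eef_rot: [0.795, 0.607, 0.0, -0.001]
force: [1.9, -0.1, -0.3]
finger_gap: 71.6
```

```bash
python3 -c "
from h import *
go(553.4,241.7,250,-15.1)"
```

```text
t 1.3 pos [ 480.8 -248.6  300.3] -> (553.4, 241.7, 250, -15.1) delta [492.1 -58.8  50.8] [-0.01 -0.01 -0.02] q [ 0.68  0.14 -0.36  1.72  0.05  1.29  0.05] F [ 1.9 -0.1 -0.3] gap 71.6
```

Call:
{"name": "servo_tool", "arguments": {"deltas": [45,-5,0,0,0,0,90,-11,0,0,0,0,135,-16,0,0,0,0,180,-22,0,0,0,0,225,-27,0,0,0,0,270,-32,0,0,0,0,315,-38,0,0,0,0,360,-43,0,0,0,0,405,-48,10,0,0,0,450,-54,25,0,0,0,480,-58,40,0,0,0,492,-59,51,0,0,0], "gripper": 90}}

```text
t: 2.5
position: [552.2, 245.0, 248.4]
eef_rot: [0.794, 0.609, -0.0, -0.001]
force: [-0.3, -1.1, -0.0]
finger_gap: 60.9
```

```bash
python3 -c "
from h import *
go(553.4,241.7,86,-15.1)"
```

```text
t 2.5 pos [552.2 245.  248.4] -> (553.4, 241.7, 86, -15.1) delta [ -3.    2.4 162.4] [-0.02 -0.01  0.01] q [ 0.03  0.33 -0.69  1.65  0.22  1.24 -0.97] F [-0.3 -1.1 -0. ] gap 60.9
```

Call:
{"name": "servo_tool", "arguments": {"deltas": [-3,2.4,20,0,0,0,-3,2.4,50,0,0,0,-3,2.4,80,0,0,0,-3,2.4,105,0,0,0,-3,2.4,130,0,0,0,-3,2.4,148,0,0,0,-3,2.4,158,0,0,0,-3,2.4,162,0,0,0,-3,2.4,162,0,0,0], "gripper": 100}}

```text
t: 3.4
position: [553.5, 241.5, 86.4]
eef_rot: [0.794, 0.608, -0.0, -0.001]
force: [0.2, -0.1, 1.4]
finger_gap: 57.0
```

```bash
python3 -c "
from h import *
go(553.4,241.7,86,-15.1)
grab('side','side1')"
```

```text
t 3.4 pos [553.5 241.5  86.4] -> (553.4, 241.7, 86, -15.1) delta [ 0.2 -0.1  0.4] [-0.03 -0.01  0.01] q [-0.02  0.48 -0.64  1.82  0.34  0.96 -1.07] F [ 0.2 -0.1  1.4] gap 57.0
```

View pics/side1.png

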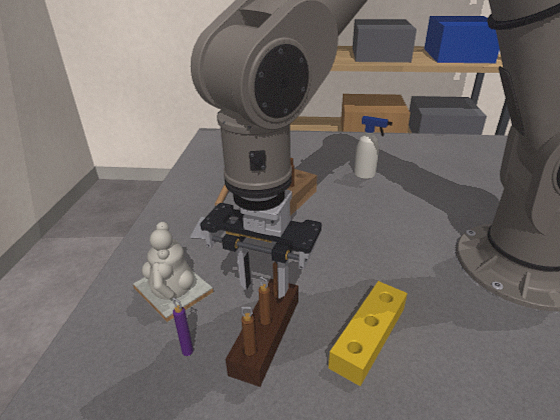

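```bash
cat >> h.py <<'E'
def proj(im,p):
    c=Rot.from_quat(im['rotation']).as_matrix().T@(np.array(p,float)-im['position']);K=im['K'];return (K@c/c[2])[:2].round(0)
E
python3 -c "
from h import *
im=load('side1')
for d in(-28,0,28): print(proj(im,(553.4+d*.966,241.7-d*.26,86)))
P=cloud(im); print(P[265:290:5,247],P[280:297:4,283])"
```

```text
[279. 305.]
[264. 301.]
[250. 297.]
[[580.22970546 235.70028155 162.93299361]
 [580.76856688 236.31587367 152.35320902]
 [580.97830855 238.45669473 143.03845546]
 [581.85970129 237.63304828 130.73715581]
 [582.0917839  239.75478922 121.10568506]] [[518.08875868 258.9973341  155.81896951]
 [518.13275893 259.53588295 147.51143932]
 [518.19457253 259.90810984 138.92571211]
 [518.33749187 259.48159372 129.40615371]
 [518.27595076 261.11510612 121.8677216 ]]
```

The fingers straddle the middle tool: tips at (247,290) and (283,298), handle at (265,303). Close.

Call:
{"name": "servo_tool", "arguments": {"deltas": [0,0,0,0,0,0,0,0,0,0,0,0,0,0,0,0,0,0,0,0,0,0,0,0,0,0,0,0,0,0,0,0,0,0,0,0,0,0,0,0,0,0,0,0,0,0,0,0], "gripper": 255}}

```text
t: 4.25
position: [553.8, 241.8, 87.0]
eef_rot: [0.794, 0.608, 0.0, -0.001]
force: [0.1, -0.5, 1.5]
finger_gap: 17.7
```

Call:
{"name": "servo_tool", "arguments": {"deltas": [0,0,-5,0,0,0,0,0,-20,0,0,0,0,0,-40,0,0,0,0,0,-65,0,0,0,0,0,-90,0,0,0,0,0,-115,0,0,0,0,0,-130,0,0,0,0,0,-134,0,0,0]}}

```text
t: 5.05
position: [554.6, 241.9, 223.2]
eef_rot: [0.794, 0.608, 0.001, -0.001]
force: [0.6, -0.4, -0.5]
finger_gap: 17.7
```

```bash
python3 -c "
from h import *
go(607.1,-102.5,220,-26.9)
grab('side','side2')"
```

```text
t 5.0 pos [554.6 241.9 223.2] -> (607.1, -102.5, 220, -26.9) delta [-319.   140.1    2.3] [ 0.   -0.03  1.98] q [ 0.03  0.35 -0.69  1.68  0.23  1.19 -0.98] F [ 0.6 -0.4 -0.5] gap 17.7
```

View pics/side2.png

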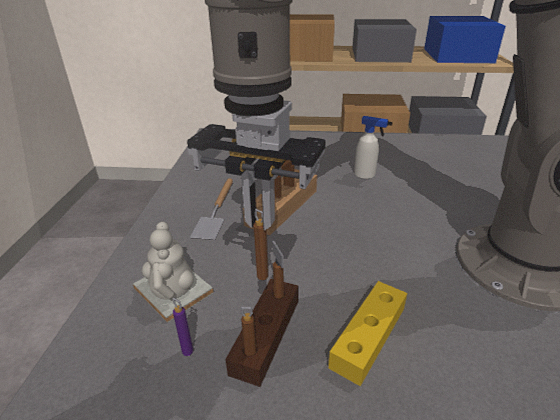

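```bash
cat > lean.py <<'E'
from h import *
from scipy.optimize import least_squares
import sys
# usage: tag  : fit held handle below the fingers
def lean(tag,cam='side'):
    s=sensors.state();im=load(tag);P=cloud(im)+np.array([.8,-1.1,1.3] if cam=='side' else [-.8,1.1,-1.3])
    x,y,z=s['position'];D=P.reshape(-1,3);D=D[np.isfinite(D[:,0])]
    D=D[(np.hypot(D[:,0]-x,D[:,1]-y)<28)&(D[:,2]<z-4)&(D[:,2]>z-69)]
    f=lambda q:(np.hypot(D[:,0]-q[0]-q[2]*(D[:,2]-z),D[:,1]-q[1]-q[3]*(D[:,2]-z))-10)
    q=least_squares(f,[x,y,0,0],loss='soft_l1').x
    print(len(D),'offset at tcp',(q[:2]-[x,y]).round(1),'slope deg',np.degrees(q[2:]).round(1),'foot off',(q[:2]-76*q[2:]-[x,y]).round(1),'lowest',D[:,2].min().round(1),'tcpz',z.round(1),'res',np.median(abs(f(q))).round(2))
if __name__=='__main__': lean(sys.argv[1])
E
python3 lean.py side2
```

```text
378 offset at tcp [ 0.3 -0. ] slope deg [ 0.  -0.3] foot off [0.3 0.3] lowest 153.6 tcpz 222.5 res 0.43
```

Call:
{"name": "servo_tool", "arguments": {"deltas": [0,0,-25,0,0,0,0,0,-52,0,0,0,-30,13,-54,0,0,0.2,-70,30,-54,0,0,0.5,-110,48,-54,0,0,0.8,-150,66,-54,0,0,1.1,-190,83,-54,0,0,1.4,-230,101,-54,0,0,1.7,-265,116,-54,0,0,2,-295,130,-54,0,0,2,-312,137,-54,0,0,2,-319,140,-54,0,0,2]}}

```text
t: 6.3
position: [606.4, -104.5, 274.5]
eef_rot: [0.853, 0.521, 0.0, -0.002]
force: [-0.5, 0.2, -1.2]
finger_gap: 17.7
```

```bash
python3 -c "
from h import *
go(607,-102.3,140,-26.9)
grab('side','side3')
import lean; lean.lean('side3')
"
```

```text
t 6.3 pos [ 606.4 -104.5  274.5] -> (607, -102.3, 140, -26.9) delta [  2.   -0.2 134.5] [-0.02 -0.02 -0.04] q [ 0.47  0.3  -0.51  1.6   0.15  1.28 -0.53] F [-0.5  0.2 -1.2] gap 17.7
234 offset at tcp [-0.  -0.9] slope deg [ 0.6 -0.4] foot off [-0.8 -0.3] lowest 205.7 tcpz 274.7 res 0.7
```

View pics/side3.png

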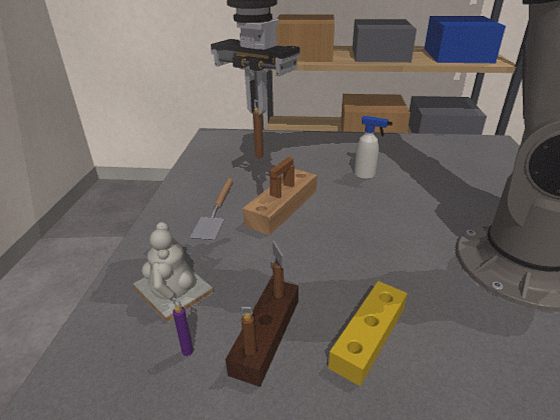

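Tool hangs straight above the left bore ((262,208) in this view). Checking the bore centres by casting rays onto z=55.

Run:
```python
from h import *
def ray(im,u,v,z):
    d=Rot.from_quat(im['rotation']).as_matrix()@np.linalg.solve(im['K'],[u,v,1]);o=np.array(im['position']);return (o+d*(z-o[2])/d[2])[:2].round(1)
for tag,off in(('top0',(-.8,1.1)),('side0',(.8,-1.1))):
    im=load(tag);g=cv2.cvtColor(im['frame'],cv2.COLOR_RGB2GRAY)
    for p in((607,-102.3),(516.8,-280.9)):
        u,v=proj(im,(*p,55)).astype(int);w=g[v-6:v+7,u-9:u+10]
        b=w<0.72*np.percentile(w,75)
        n,l,st,c=cv2.connectedComponentsWithStats(b.astype(np.uint8));k=1+np.argmax(st[1:,4]);x,y,ww,hh,_=st[k]
        print(tag,p,(u,v),st[k],ray(im,u-9+x+(ww-1)/2,v-6+y+(hh-1)/2,55)+off)
        print(w) if p[0]>600 else 0
```

```text
top0 (607, -102.3) (np.int64(298), np.int64(188)) [ 5  2  8  7 44] [ 608.5 -101. ]
[[ 96  96 101 119 139 142 140 139 141 142 144 147 148 148 146 147 147 143
  143]
 [ 96  97 109 132 140 139 129 117 116 117 124 136 147 149 149 149 145 133
  134]
 [ 96 102 120 137 139 130 106  84  80  78  91 111 133 145 148 148 146 130
  132]
 [ 96 108 131 138 134 114  79  69  68  66  69  87 113 134 144 145 139 132
  132]
 [ 99 117 136 139 129  94  75  79  77  70  65  70  96 121 139 138 129 128
  129]
 [106 129 136 138 128  90  89  94  87  85  79  75  90 116 138 136 125 124
  126]
 [113 129 133 132 127  98  92  87  85  87  84  82  84 118 138 137 129 124
  123]
 [124 129 129 129 127 111  89  86  85  84  84  85  96 126 138 140 136 129
  125]
 [131 130 127 127 128 121  98  91  88  87  89  97 116 133 137 137 140 133
  126]
 [126 128 129 130 128 127 118 108 105 104 111 120 132 135 133 135 136 134
  123]
 [120 122 125 128 127 129 128 126 126 124 127 130 133 135 136 135 134 133
  125]
 [122 120 121 120 124 127 128 129 129 128 127 127 130 130 131 135 135 135
  129]
 [137 130 122 121 120 121 122 127 126 128 129
[... 638 characters left out ...]
106  99  99 102 104 113 119 120 117 118
  114]
 [134 135 136 126 110  99  90  98  99 104  99 103  94  88  96 111 112 112
  116]
 [131 132 126 115  87  86  97 105 103 108 107 101  92  88  79 108 118 113
  116]
 [128 133 130 122  92  87  93 105 106 112 105 100  97  89  93 110 114 116
  115]
 [131 131 126 129 119 100 101 105 108 110 106 103 101 113 118 114 117 117
  113]
 [119 123 127 129 128 128 123 117 115 117 114 116 119 113 116 117 113 109
  109]
 [ 95  92 104 120 122 123 125 129 125 121 120 110 119 115 118 117 106 104
  105]
 [101  91  95  96  97 108 119 124 124 117 115 119 119 118 114 111 100 109
  119]]
side0 (516.8, -280.9) (np.int64(300), np.int64(174)) [ 0  0  4 13 40] [ 540.3 -282.1]
```

Call:
{"name": "servo_tool", "arguments": {"deltas": [2.5,0,25,0,0,0,2.5,0,55,0,0,0,2.5,0,85,0,0,0,2.5,0,110,0,0,0,2.5,0,126,0,0,0,2.5,0,131,0,0,0,2.5,0,131,0,0,0]}}

```text
t: 7.05
position: [607.6, -100.9, 143.7]
eef_rot: [0.853, 0.522, 0.0, -0.002]
force: [0.1, -0.2, -1.2]
finger_gap: 17.6
```

```bash
python3 -c "
from h import *
go(607.5,-101.6,90,-26.9)
im=grab('side','side4')
cv2.imwrite('pics/side4c.png',cv2.resize(cv2.cvtColor(im['frame'][120:260,190:370],cv2.COLOR_RGB2BGR),None,fx=4,fy=4))
import lean; lean.lean('side4')
"
```

```text
t 7.0 pos [ 607.6 -100.9  143.7] -> (607.5, -101.6, 90, -26.9) delta [-0.8  0.4 53.7] [-0.03 -0.02 -0.03] q [ 0.44  0.4  -0.49  1.75  0.21  1.04 -0.59] F [ 0.1 -0.2 -1.2] gap 17.6
187 offset at tcp [-0.1 -0.1] slope deg [ 0.9 -0.6] foot off [-1.2  0.7] lowest 75.7 tcpz 144.5 res 0.72
```

View pics/side4c.png

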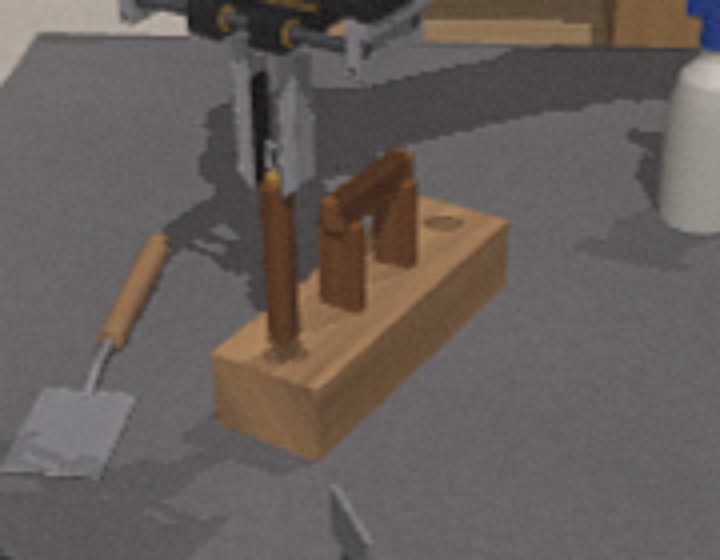

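The foot hangs just over the left bore, centred on it in the crop at (284,352). Lowering in.

Call:
{"name": "servo_tool", "arguments": {"deltas": [0,0,8,0,0,0,0,0,18,0,0,0,0,0,28,0,0,0,0,0,38,0,0,0,0,0,46,0,0,0,0,0,52,0,0,0,0,0,53,0,0,0,0,0,53,0,0,0]}}

```text
t: 7.9
position: [608.1, -101.0, 91.4]
eef_rot: [0.853, 0.522, 0.001, -0.001]
force: [-0.1, -0.3, -0.4]
finger_gap: 17.8
```

Call:
{"name": "servo_tool", "arguments": {"deltas": [0,0,0,0,0,0,0,0,0,0,0,0,0,0,0,0,0,0,0,0,0,0,0,0,0,0,0,0,0,0,0,0,0,0,0,0], "gripper": 110}}

```text
t: 8.5
position: [608.1, -100.9, 91.4]
eef_rot: [0.853, 0.522, 0.001, -0.001]
force: [0.2, -0.3, 0.9]
finger_gap: 53.4
```

Call:
{"name": "servo_tool", "arguments": {"deltas": [0,0,-15,0,0,0,0,0,-40,0,0,0,0,0,-75,0,0,0,0,0,-115,0,0,0,0,0,-150,0,0,0,0,0,-170,0,0,0]}}

```text
t: 9.1
position: [609.0, -101.2, 265.9]
eef_rot: [0.853, 0.522, 0.002, -0.0]
force: [-0.0, 0.1, -0.2]
finger_gap: 53.5
```

```bash
python3 -c "
from h import *
go(571.2,307.2,270,-15.1)
im=grab('side','side5')
"
```

```text
t 9.1 pos [ 609.  -101.2  265.9] -> (571.2, 307.2, 270, -15.1) delta [ 346.4 -219.5   -3.3] [ 0.02 -0.03 -2.  ] q [ 0.46  0.31 -0.51  1.61  0.15  1.26 -0.54] F [-0.   0.1 -0.2] gap 53.5
```

View pics/side5.png

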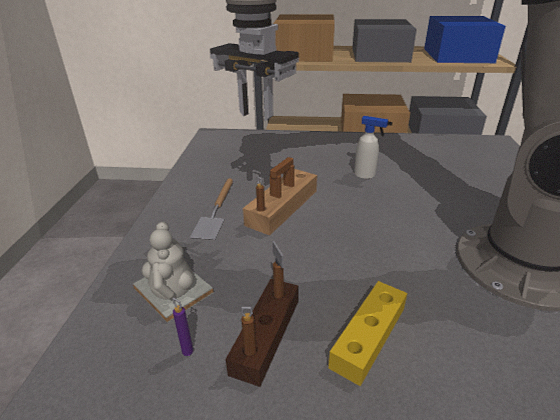

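The first tool stands down in the left bore, top at (260,180), and the carrier has not moved. Now the second tool, at (249,335).

Call:
{"name": "servo_tool", "arguments": {"deltas": [35,-22,-3,0,0,-0.2,70,-44,-3,0,0,-0.5,105,-67,-3,0,0,-0.8,140,-89,-3,0,0,-1,175,-111,-3,0,0,-1.2,210,-133,-3,0,0,-1.4,245,-155,-3,0,0,-1.6,280,-177,-3,0,0,-1.8,310,-196,-3,0,0,-2,332,-210,-3,0,0,-2,343,-217,-3,0,0,-2,346,-219.5,-3,0,0,-2]}}

```text
t: 10.35
position: [571.5, 307.8, 272.1]
eef_rot: [0.793, 0.609, 0.003, 0.001]
force: [0.4, -0.1, -0.3]
finger_gap: 53.6
```

```bash
python3 -c "
from h import *
go(571.2,307.2,86,-15.1)"
```

```text
t 10.3 pos [571.5 307.8 272.1] -> (571.2, 307.2, 86, -15.1) delta [ -1.4  -1.2 186.1] [ 0.05 -0.04  0.02] q [-0.08  0.39 -0.7   1.52  0.26  1.32 -1.06] F [ 0.4 -0.1 -0.3] gap 53.6
```

Call:
{"name": "servo_tool", "arguments": {"deltas": [-1.4,-1.2,25,0.05,-0.04,0,-1.4,-1.2,60,0.05,-0.04,0,-1.4,-1.2,95,0.05,-0.04,0,-1.4,-1.2,125,0.05,-0.04,0,-1.4,-1.2,152,0.05,-0.04,0,-1.4,-1.2,172,0.05,-0.04,0,-1.4,-1.2,183,0.05,-0.04,0,-1.4,-1.2,186,0.05,-0.04,0,-1.4,-1.2,186,0.05,-0.04,0]}}

```text
t: 11.25
position: [571.6, 306.7, 86.6]
eef_rot: [0.794, 0.608, 0.0, 0.0]
force: [1.1, 0.2, 0.4]
finger_gap: 53.3
```

```bash
python3 -c "
from h import *
go(571.2,307.2,86,-15.1)
im=grab('side','side6')
cv2.imwrite('pics/side6c.png',cv2.resize(cv2.cvtColor(im['frame'][220:400,150:340],cv2.COLOR_RGB2BGR),None,fx=3,fy=3))"
```

```text
t 11.2 pos [571.6 306.7  86.6] -> (571.2, 307.2, 86, -15.1) delta [ 0.3 -0.5  0.6] [0.   0.   0.01] q [-0.12  0.55 -0.64  1.72  0.38  1.   -1.16] F [1.1 0.2 0.4] gap 53.3
```

View pics/side6c.png

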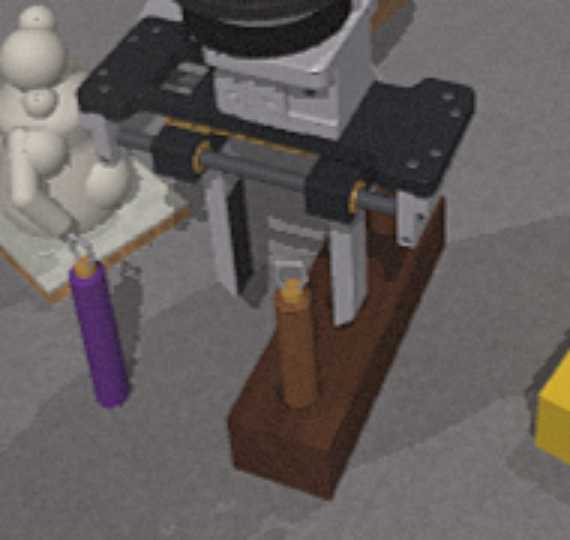

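Fingers are either side of the handle, tips at (235,290) and (345,322) in the crop. The gripper body is clear of the maquette. Close and lift.

Call:
{"name": "servo_tool", "arguments": {"deltas": [0,0,0,0,0,0,0,0,0,0,0,0,0,0,0,0,0,0,0,0,0,0,0,0,0,0,0,0,0,0,0,0,0,0,0,0,0,0,0,0,0,0,0,0,0,0,0,0], "gripper": 255}}

```text
t: 12.1
position: [571.8, 307.2, 87.2]
eef_rot: [0.793, 0.609, 0.0, 0.0]
force: [-0.2, 1.1, 2.2]
finger_gap: 17.4
```

Call:
{"name": "servo_tool", "arguments": {"deltas": [0,0,-5,0,0,0,0,0,-20,0,0,0,0,0,-45,0,0,0,0,0,-75,0,0,0,0,0,-110,0,0,0,0,0,-145,0,0,0,0,0,-175,0,0,0,0,0,-190,0,0,0,0,0,-190,0,0,0]}}

```text
t: 13.0
position: [572.2, 307.8, 279.6]
eef_rot: [0.793, 0.609, 0.002, 0.001]
force: [-0.7, -0.8, -0.9]
finger_gap: 17.4
```

```bash
python3 -c "
from h import *
go(517.6,-280.6,270,-26.9)
im=grab('side','side7')
import lean; lean.lean('side7')
"
```

```text
t 13.0 pos [572.2 307.8 279.6] -> (517.6, -280.6, 270, -26.9) delta [-582.4   99.8    8.5] [ 0.03 -0.03  1.98] q [-0.08  0.39 -0.7   1.51  0.26  1.33 -1.06] F [-0.7 -0.8 -0.9] gap 17.4
503 offset at tcp [0.6 0.4] slope deg [ 0.2 -0.2] foot off [0.2 0.7] lowest 208.8 tcpz 277.6 res 0.34
```

View pics/side7.png

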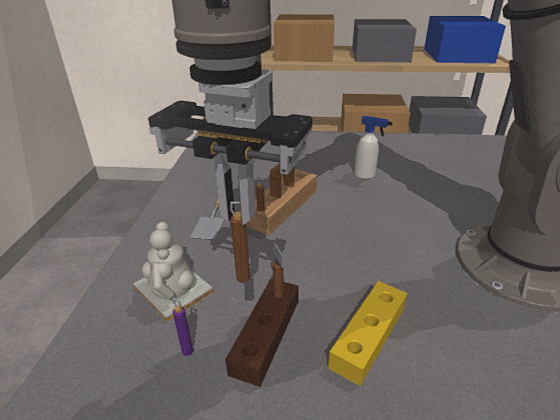

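```bash
python3 -c "
from h import *
for t,(a,b,c,d) in (('top0',(255,300,370,425)),('side0',(110,182,345,395))):
    P=cloud(load(t))[a:b,c:d].reshape(-1,3);P=P[(P[:,2]>60)&(P[:,2]<230)];print(P.min(0),P.max(0))"
```

```text
[ 262.81598596 -419.76156175   60.47812078] [ 354.08080089 -370.87523471  194.10484978]
[ 259.69889777 -414.87944602   60.19103936] [ 352.17364086 -364.64351368  186.4413187 ]
```

Call:
{"name": "servo_tool", "arguments": {"deltas": [-45,8,0,0,0,0,-95,16,0,0,0,0.2,-145,25,0,0,0,0.4,-195,33,0,0,0,0.7,-245,42,0,0,0,1,-295,50,0,0,0,1.2,-345,59,0,0,0,1.5,-395,67,0,0,0,1.8,-445,76,0,0,0,2,-490,84,0,0,0,2,-530,91,0,0,0,2,-555,95,0,0,0,2]}}

```text
t: 14.25
position: [517.6, -257.1, 275.1]
eef_rot: [0.854, 0.521, -0.0, -0.001]
force: [0.1, 0.7, 0.0]
finger_gap: 17.7
```

```bash
python3 -c "
from h import *
go(517.6,-280.6,144,-26.9)"
```

```text
t 14.2 pos [ 517.6 -257.1  275.1] -> (517.6, -280.6, 144, -26.9) delta [-21.   11.  131.1] [-0.01 -0.   -0.06] q [ 0.69  0.22 -0.4   1.68  0.09  1.26 -0.21] F [0.1 0.7 0. ] gap 17.7
```

Call:
{"name": "servo_tool", "arguments": {"deltas": [-12,6,0,0,0,0,-21,11,15,0,0,0,-21,11,45,0,0,0,-21,11,75,0,0,0,-21,11,102,0,0,0,-21,11,120,0,0,0,-21,11,129,0,0,0,-21,11,131,0,0,0,-21,11,131,0,0,0]}}

```text
t: 15.15
position: [517.9, -280.1, 144.1]
eef_rot: [0.854, 0.521, -0.0, -0.001]
force: [0.4, -0.7, 0.2]
finger_gap: 17.3
```

```bash
python3 -c "
from h import *
go(517.6,-280.6,91,-26.9)
im=grab('side','side8')
cv2.imwrite('pics/side8c.png',cv2.resize(cv2.cvtColor(im['frame'][100:240,210:390],cv2.COLOR_RGB2BGR),None,fx=4,fy=4))
import lean; lean.lean('side8')
"
```

```text
t 15.2 pos [ 517.9 -280.1  144.1] -> (517.6, -280.6, 91, -26.9) delta [-0.6  0.  53.1] [-0.01 -0.01 -0.05] q [ 0.69  0.34 -0.38  1.82  0.15  1.01 -0.22] F [ 0.4 -0.7  0.2] gap 17.3
147 offset at tcp [-1.2  0.5] slope deg [-0.4 -0.4] foot off [-0.6  1. ] lowest 75.7 tcpz 144.7 res 0.86
```

View pics/side8c.png

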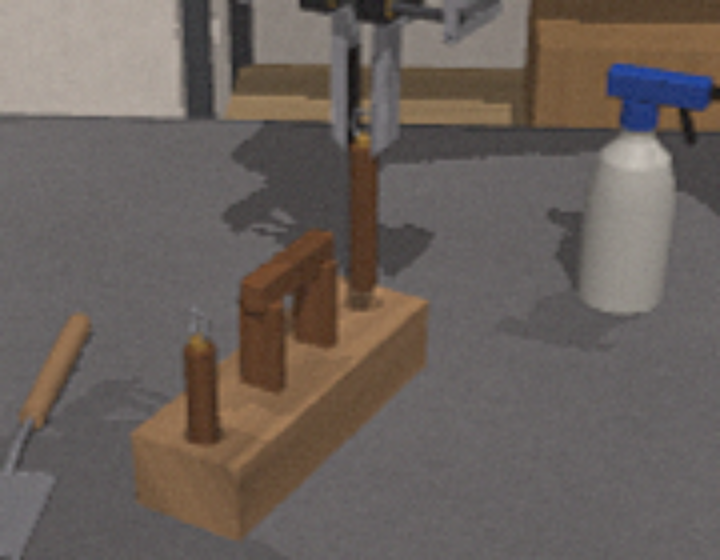

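The foot is over the right bore (crop (363,300)), and the first tool is fully down at (202,390). Insert, release and rise.

Call:
{"name": "servo_tool", "arguments": {"deltas": [0,0,8,0,0,0,0,0,18,0,0,0,0,0,28,0,0,0,0,0,38,0,0,0,0,0,46,0,0,0,0,0,52,0,0,0,0,0,53,0,0,0,0,0,53,0,0,0]}}

```text
t: 16.0
position: [518.1, -280.4, 91.6]
eef_rot: [0.854, 0.521, 0.0, -0.0]
force: [0.1, -0.2, -0.2]
finger_gap: 17.3
```

Call:
{"name": "servo_tool", "arguments": {"deltas": [0,0,0,0,0,0,0,0,0,0,0,0,0,0,0,0,0,0,0,0,0,0,0,0,0,0,0,0,0,0,0,0,0,0,0,0], "gripper": 110}}

```text
t: 16.6
position: [518.2, -280.4, 91.6]
eef_rot: [0.854, 0.521, 0.0, -0.0]
force: [-1.0, 0.2, 0.3]
finger_gap: 53.5
```

Call:
{"name": "servo_tool", "arguments": {"deltas": [0,0,-15,0,0,0,0,0,-40,0,0,0,0,0,-75,0,0,0,0,0,-115,0,0,0,0,0,-150,0,0,0,0,0,-170,0,0,0]}}

```text
t: 17.2
position: [519.0, -280.6, 266.0]
eef_rot: [0.854, 0.521, 0.001, 0.001]
force: [-0.6, -0.2, 0.1]
finger_gap: 53.4
```

```bash
cat > bar.py <<'E'
from h import *
im=grab('side','side9'); t=grab('top','top9')
for A,o in((cloud(t),(-.8,1.1,-1.3)),(cloud(im),(.8,-1.1,1.3))):
    p=A.reshape(-1,3)+o;p=p[np.isfinite(p[:,0])];k=lambda a,b:p[(p[:,2]>a)&(p[:,2]<b)&(np.hypot(p[:,0]-562,p[:,1]+191)<150)]
    for n,q in(('bar',k(129,139)),('block',k(50,59))):
        if n=='bar': q=q[np.hypot(q[:,0]-562,q[:,1]+191)<55]
        print(n,len(q),cv2.minAreaRect(q[:,:2].astype(np.float32)))
    for c in((607,-102),(517.5,-280.7)):
        q=k(70,200);q=q[np.hypot(q[:,0]-c[0],q[:,1]-c[1])<20];print('tool',len(q),q[:,2].max() if len(q) else '', q.mean(0))
go(562,-191,220,-26.9)
E
python3 bar.py
```

```text
bar 143 ((561.8557739257812, -191.6747283935547), (89.29051971435547, 18.521514892578125), 64.03748321533203)
block 1204 ((561.6641845703125, -191.7602081298828), (249.66403198242188, 81.8055419921875), 63.27576446533203)
tool 51 148.36009386241716 [604.38471941 -99.3899241  114.98440859]
tool 11 122.72287022626024 [ 518.47003083 -270.58722463  101.41080592]
bar 150 ((561.3190307617188, -190.52239990234375), (89.71058654785156, 18.9377384185791), 61.380245208740234)
block 1074 ((561.2423095703125, -191.9886474609375), (253.47683715820312, 83.26809692382812), 62.940940856933594)
tool 186 144.30686776886023 [606.80704604 -94.84197725 102.60741573]
tool 137 144.29076959448332 [ 516.51454381 -273.74931493  103.85992033]
t 17.3 pos [ 519.5 -280.9  266. ] -> (562, -191, 220, -26.9) delta [99.3 -3.6 46.1] [ 0.05 -0.01 -0.05] q [ 0.71  0.24 -0.39  1.67  0.1   1.24 -0.17] F [ 1.  -0.2 -0.4] gap 53.5
```

View pics/side9.png

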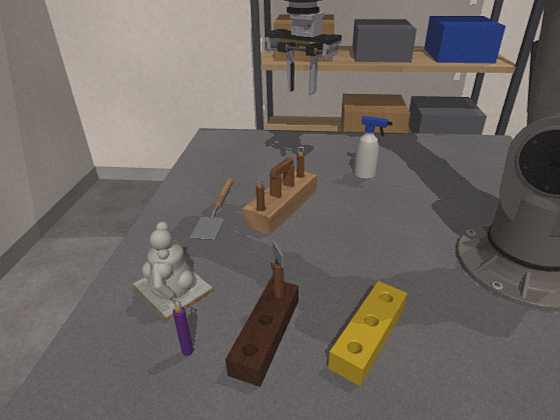

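Both tools stand down in the bores (tops at (260,182) and (300,152), z≈144). The crossbar centre is (561.6,-191.2), axis at 63.1°.

Call:
{"name": "servo_tool", "arguments": {"deltas": [40,-2,0,0.05,0,-0.05,75,-3,0,0.05,0,-0.05,95,-3.5,20,0.05,0,-0.05,99,-3.6,46,0.05,0,-0.05,99,-3.6,70,0.05,0,-0.05,99,-3.6,75,0.05,0,-0.05,99,-3.6,75,0.05,0,-0.05]}}

```text
t: 18.0
position: [561.5, -191.3, 190.8]
eef_rot: [0.852, 0.523, -0.0, -0.001]
force: [0.2, 0.2, -0.3]
finger_gap: 53.5
```

```bash
python3 -c "
from h import *
go(561.6,-191.2,106,-26.9)"
```

```text
t 18.0 pos [ 561.5 -191.3  190.8] -> (561.6, -191.2, 106, -26.9) delta [ 0.1  0.2 84.8] [-0.01 -0.   -0.  ] q [ 0.57  0.31 -0.43  1.76  0.14  1.11 -0.38] F [ 0.2  0.2 -0.3] gap 53.5
```

Call:
{"name": "servo_tool", "arguments": {"deltas": [0,0,15,0,0,0,0,0,35,0,0,0,0,0,55,0,0,0,0,0,70,0,0,0,0,0,80,0,0,0,0,0,84.5,0,0,0,0,0,84.5,0,0,0]}}

```text
t: 18.7
position: [561.4, -191.2, 106.2]
eef_rot: [0.852, 0.523, -0.0, -0.001]
force: [0.5, -0.0, 0.9]
finger_gap: 53.7
```

```bash
python3 -c "
from h import *
go(561.6,-191.2,106,-26.9)
im=grab('side','side10')
cv2.imwrite('pics/side10c.png',cv2.resize(cv2.cvtColor(im['frame'][100:240,210:390],cv2.COLOR_RGB2BGR),None,fx=4,fy=4))"
```

```text
t 18.7 pos [ 561.4 -191.2  106.2] -> (561.6, -191.2, 106, -26.9) delta [0.1 0.2 0.2] [-0.02 -0.   -0.  ] q [ 0.55  0.4  -0.42  1.84  0.19  0.95 -0.42] F [ 0.5 -0.   0.9] gap 53.7
```

View pics/side10c.png

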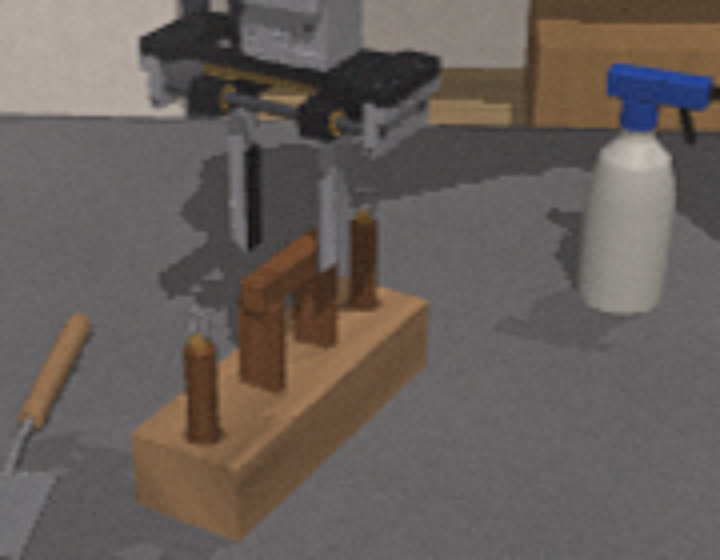

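The fingers straddle the crossbar between the uprights. Close and lift.

Call:
{"name": "servo_tool", "arguments": {"deltas": [0,0,0,0,0,0,0,0,0,0,0,0,0,0,0,0,0,0,0,0,0,0,0,0,0,0,0,0,0,0,0,0,0,0,0,0,0,0,0,0,0,0,0,0,0,0,0,0,0,0,0,0,0,0,0,0,0,0,0,0], "gripper": 255}}

```text
t: 19.75
position: [563.5, -191.8, 108.0]
eef_rot: [0.852, 0.523, 0.001, 0.001]
force: [3.6, -1.3, 8.7]
finger_gap: 0.2
```

Call:
{"name": "servo_tool", "arguments": {"deltas": [0,0,-2,0,0,0,0,0,-8,0,0,0,0,0,-18,0,0,0,0,0,-30,0,0,0,0,0,-44,0,0,0,0,0,-58,0,0,0,0,0,-72,0,0,0,0,0,-86,0,0,0,0,0,-96,0,0,0,0,0,-102,0,0,0,0,0,-104,0,0,0,0,0,-104,0,0,0]}}

```text
t: 20.95
position: [563.1, -191.8, 211.9]
eef_rot: [0.852, 0.523, 0.001, 0.001]
force: [-0.7, -1.2, 0.2]
finger_gap: 0.8
```

Call:
{"name": "servo_tool", "arguments": {"deltas": [0,0,0,0,0,0,0,0,0,0,0,0,0,0,0,0,0,0,0,0,0,0,0,0,0,0,0,0,0,0]}}

```text
t: 21.45
position: [563.1, -191.8, 211.8]
eef_rot: [0.852, 0.523, 0.001, 0.001]
force: [-0.4, -0.4, -0.5]
finger_gap: 0.5
```

```bash
cat > fin.py <<'E'
from h import *
im=grab('side','side11')
A=cloud(im)+[.8,-1.1,1.3]
p=A[90:260,220:350].reshape(-1,3);p=p[np.isfinite(p[:,0])]
q=p[(p[:,2]>143)&(p[:,2]<172)&(np.hypot(p[:,0]-562,p[:,1]+191)<140)]
# top face: iterative plane fit
for _ in range(8):
    c=np.linalg.lstsq(np.c_[q[:,:2]-[562,-191],np.ones(len(q))],q[:,2],rcond=None)[0]
    r=q[:,2]-np.c_[q[:,:2]-[562,-191],np.ones(len(q))]@c; q=q[abs(r)<max(2.5,1.5*r.std())]
print('top face z',c[2].round(1),'tilt deg',np.degrees(np.arctan(c[:2])).round(2),len(q))
for cc in((607,-102),(517.5,-280.7)):
    t=p[(np.hypot(p[:,0]-cc[0],p[:,1]-cc[1])<22)&(p[:,2]>170)];print('tool top',t[:,2].max(),t.mean(0))
b=p[(p[:,2]>80)&(p[:,2]<175)&(np.hypot(p[:,0]-562,p[:,1]+191)<150)];print('lowest',np.percentile(b[:,2],1))
s=sensors.state();print(s['t'],s['position'],s['force'],s['moment'],abs(s['qd']).max(),s['finger_gap'])
E
python3 fin.py
```

```text
top face z 143.7 tilt deg [-1.37  0.77] 6Traceback (most recent call last):
  File "fin.py", line 12, in <module>
    t=p[(np.hypot(p[:,0]-cc[0],p[:,1]-cc[1])<22)&(p[:,2]>170)];print('tool top',t[:,2].max(),t.mean(0))
                                                                                ~~~~~~~~~~^^
    return umr_maximum(a, axis, None, out, keepdims, initial, where)
ValueError: zero-size array to reduction operation maximum which has no identity
```

View pics/side11.png

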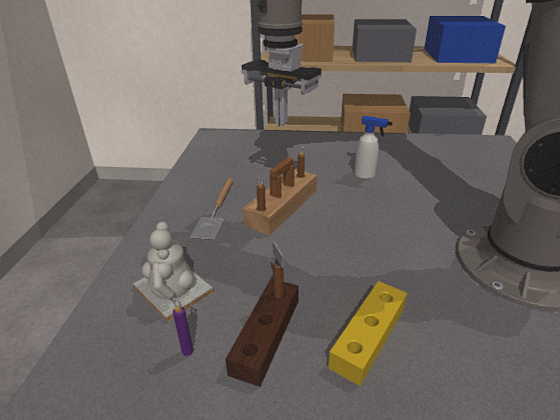

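The fingers closed to 0.2 mm, so they slipped over the bar instead of gripping it, and the carrier is still on the stand. I'll measure where the fingertips really are against the reported TCP.

Run:
```python
from h import *
for tag,z,xy in(('side1',86.4,(553.4,241.7)),('side6',86.6,(571.5,307)),('side10',106.2,(561.5,-191)),('side11',211.8,(563.1,-191.8)),('side9',266,(519,-280.6))):
    im=load(tag);P=cloud(im)+[.8,-1.1,1.3];f=im['frame'].astype(int)
    m=(np.hypot(P[...,0]-xy[0],P[...,1]-xy[1])<50)&(P[...,2]>z-30)&(P[...,2]<z+60)&(f.max(-1)-f.min(-1)<25)
    q=P[m]; h=np.histogram(q[:,2]-z,bins=np.arange(-30,61,5)); print(tag,h[0]);
    t=q[q[:,2]>z+15]; print(t.mean(0).round(1),t.min(0).round(1),t.max(0).round(1))
```

```text
side1 [ 0  0  0  0  0  0  0  0  0  0  0  5 21 44 59 54 58 66]
[554.1 245.2 133.3] [512.  225.4 113.4] [594.6 260.6 146.3]
side6 [ 0  1  1  2  1  0  0  0  0  1  0  8 25 51 63 63 62 76]
[572.9 310.2 133.2] [531.7 290.8 104.8] [611.5 325.1 146.4]
side10 [ 0  0  0  0  0  0  1  4  2  2  2  9 13 22 31 26 28 29]
[ 561.3 -189.6  151.1] [ 522.  -231.7  121.6] [ 599.4 -165.2  166. ]
side11 [ 0  0  0  0  0  0  0  0  0  0  0  2  8 22 27 22 29 28]
[ 562.4 -185.3  258.9] [ 547.9 -196.3  239.4] [ 577.2 -175.3  271.8]
side9 [ 0  0  0  0  0  0  0  0  0  0  0  2 20 24 34 26 31 29]
[ 520.8 -277.7  311.8] [ 480.9 -303.7  293.3] [ 555.8 -254.7  325.7]
```

Run:
```python
from h import *
im=load('side11');print(proj(im,(563,-192,211.8)),proj(im,(563,-192,230)))
cv2.imwrite('pics/side11c.png',cv2.resize(cv2.cvtColor(im['frame'][50:240,210:390],cv2.COLOR_RGB2BGR),None,fx=3,fy=3))
```

```text
[281. 135.] [281. 129.]
```

View pics/side11c.png

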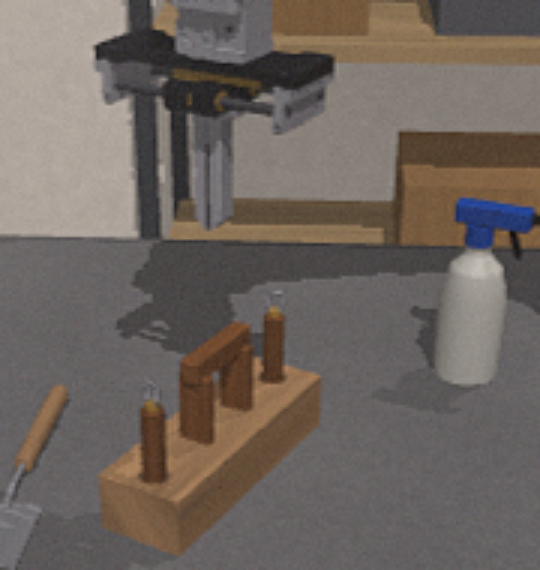

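At every height the real fingertips sit about 28 mm above the reported TCP. At reported 106 they only grazed the bar's top at z=134, which fits the 8.7 N push. So tip z=106 needs a reported z of about 78. First I'll re-measure the carrier.

```bash
sed -i "s/side9/side12/;s/top9/top12/" bar.py; python3 bar.py; python3 -c "
from h import *
go(561.6,-191.2,79,-26.9)"
```

```text
bar 25 ((578.457763671875, -158.48590087890625), (16.586795806884766, 17.903606414794922), 56.72127151489258)
block 549 ((584.627197265625, -146.4785919189453), (147.2030487060547, 81.25062561035156), 62.95962905883789)
tool 49 146.33325235751425 [ 602.91979075 -100.20609213  114.02002378]
tool 0  [nan nan nan]
bar 147 ((561.2999877929688, -190.00518798828125), (88.64860534667969, 18.73822593688965), 62.67844009399414)
block 1059 ((561.217041015625, -191.98731994628906), (254.166259765625, 82.86307525634766), 63.588043212890625)
tool 186 144.39586629898423 [603.94627634 -95.45769727 103.38940769]
tool 146 144.3993314515368 [ 515.72167911 -274.39367641  102.63565023]
t 21.6 pos [ 563.1 -191.8  211.9] -> (562, -191, 220, -26.9) delta [ 0.2 -1.3 -8.1] [ 0.02 -0.01 -0.  ] q [ 0.58  0.3  -0.44  1.73  0.14  1.14 -0.37] F [-1.1  0.3 -0.4] gap 0.7
t 21.6 pos [ 563.1 -191.8  211.9] -> (561.6, -191.2, 79, -26.9) delta [ -0.3  -1.9 132.9] [ 0.02 -0.01 -0.  ] q [ 0.58  0.3  -0.44  1.73  0.14  1.14 -0.37] F [-1.1  0.3 -0.4] gap 0.7bar.py:9: RuntimeWarning: Mean of empty slice.
  q=k(70,200);q=q[np.hypot(q[:,0]-c[0],q[:,1]-c[1])<20];print('tool',len(q),q[:,2].max() if len(q) else '', q.mean(0))
  ret = um.true_divide(
```

Call:
{"name": "servo_tool", "arguments": {"deltas": [0,0,0,0,0,0,0,0,0,0,0,0,0,0,0,0,0,0,0,0,0,0,0,0,0,0,0,0,0,0,0,0,0,0,0,0], "gripper": 110}}

```text
t: 22.2
position: [563.1, -191.8, 211.9]
eef_rot: [0.852, 0.523, 0.001, 0.001]
force: [-0.1, -0.4, -0.7]
finger_gap: 44.8
```

The side view puts the carrier where it was (the arm partly blocks the top view). Descending deeper, in two steps.

Call:
{"name": "servo_tool", "arguments": {"deltas": [0,-1.9,20,0,0,0,0,-1.9,45,0,0,0,0,-1.9,70,0,0,0,0,-1.9,85,0,0,0,0,-1.9,95,0,0,0,0,-1.9,103,0,0,0,0,-1.9,108,0,0,0]}}

```text
t: 22.9
position: [561.9, -191.0, 103.8]
eef_rot: [0.852, 0.523, 0.001, 0.001]
force: [0.3, 0.1, 0.0]
finger_gap: 53.5
```

Call:
{"name": "servo_tool", "arguments": {"deltas": [0,0,5,0,0,0,0,0,10,0,0,0,0,0,16,0,0,0,0,0,21,0,0,0,0,0,25,0,0,0,0,0,25,0,0,0]}}

```text
t: 23.5
position: [561.7, -190.9, 78.2]
eef_rot: [0.852, 0.523, 0.001, 0.001]
force: [0.0, 0.0, -0.1]
finger_gap: 53.2
```

```bash
python3 -c "
from h import *
go(561.6,-191.2,79,-26.9)
im=grab('side','side13')
cv2.imwrite('pics/side13c.png',cv2.resize(cv2.cvtColor(im['frame'][100:240,210:390],cv2.COLOR_RGB2BGR),None,fx=4,fy=4))"
```

```text
t 23.5 pos [ 561.7 -190.9   78.2] -> (561.6, -191.2, 79, -26.9) delta [-0.3  0.1 -0.8] [ 0.02 -0.01 -0.  ] q [ 0.55  0.43 -0.41  1.86  0.22  0.89 -0.44] F [ 0.   0.  -0.1] gap 53.2
```

View pics/side13c.png

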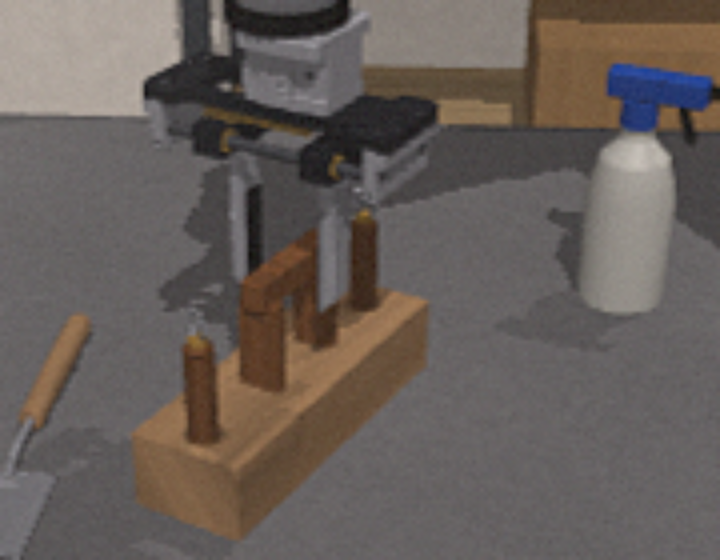

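The fingertips, at (245,278) and (330,308) in the crop, now reach below the bar on both sides. Close.

Call:
{"name": "servo_tool", "arguments": {"deltas": [0,0,0,0,0,0,0,0,0,0,0,0,0,0,0,0,0,0,0,0,0,0,0,0,0,0,0,0,0,0,0,0,0,0,0,0,0,0,0,0,0,0,0,0,0,0,0,0,0,0,0,0,0,0], "gripper": 255}}

```text
t: 24.45
position: [562.0, -191.0, 78.6]
eef_rot: [0.852, 0.523, 0.001, 0.001]
force: [1.3, -0.8, 0.5]
finger_gap: 17.7
```

Call:
{"name": "servo_tool", "arguments": {"deltas": [0,0,-2,0,0,0,0,0,-8,0,0,0,0,0,-18,0,0,0,0,0,-30,0,0,0,0,0,-44,0,0,0,0,0,-58,0,0,0,0,0,-72,0,0,0,0,0,-84,0,0,0,0,0,-94,0,0,0,0,0,-100,0,0,0,0,0,-103,0,0,0,0,0,-103,0,0,0]}}

```text
t: 25.65
position: [561.7, -191.0, 181.7]
eef_rot: [0.852, 0.523, 0.001, 0.001]
force: [-0.2, 1.0, -5.7]
finger_gap: 17.5
```

Call:
{"name": "servo_tool", "arguments": {"deltas": [0,0,0,0,0,0,0,0,0,0,0,0,0,0,0,0,0,0,0,0,0,0,0,0,0,0,0,0,0,0]}}

```text
t: 26.15
position: [561.7, -191.0, 181.6]
eef_rot: [0.852, 0.523, 0.001, 0.001]
force: [0.4, 0.1, -6.0]
finger_gap: 17.6
```

```bash
sed -i s/side11/side14/ fin.py; python3 fin.py
```

```text
top face z 157.5 tilt deg [ 0.43 -0.28] 970
tool top 247.26391730558288 [605.88355842 -94.87743118 204.02095919]
tool top 247.42093741437373 [ 515.75613465 -273.37229516  203.32297118]
lowest 103.32789847435744
26.2 [ 561.6961826  -190.95955061  181.60925102] [-0.22985751  0.62525323 -5.88403932] [-0.04377448 -0.03219118 -0.00128153] 0.001373265796196476 17.925230220778055
```

View pics/side14.png

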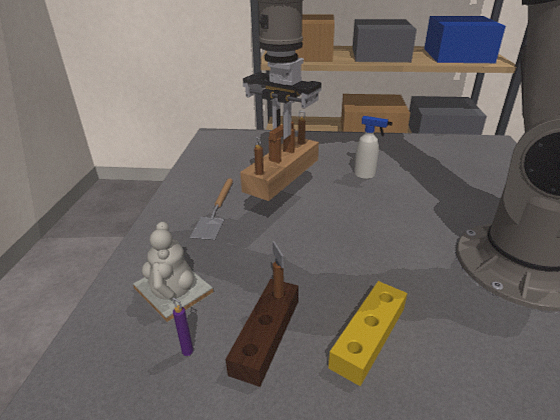

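The carrier is held at about 103 mm, tilted about 0.5°, weighing about 6 N, with both tools seated. The scraper (278,275), maquette, bottle and spatula look undisturbed.

```bash
python3 -c "
from h import *
print(sign_off())"
```

```text
the job is handed in; nothing more can be done
None
```

I put both loop tools handle-down in the two carrier bores, lifted the carrier by its crossbar, and handed in at about t = 26 s with the gripper still holding it.

**Last checks, from the side camera and the sensors:**
- **Height and tilt:** the carrier's underside was about 103 mm above the stand, and its top face was tilted about 0.5°.
- **Steadiness:** joint speeds were about 0.001 rad/s and the load was steady at about 6 N.
- **Grip:** the finger opening was 17.9 mm on the 18 mm bar.
- **Tools:** both tops stood at the same height (247 mm) above the bores. That fits both tools being fully down.
- **Bystanders:** the scraper, maquette, spray bottle and spatula looked unmoved in the picture, but I did not measure them again.

**What went wrong on the way:** the first grasp of the crossbar closed on nothing, pushing on the top of the bar with about 9 N. The camera showed the real fingertips about 28 mm higher than the reported TCP position. The carrier had not moved, so I went about 28 mm lower and the second grasp held. Because of the same offset, I had gripped both loop tools at the very top of the handle instead of 95 mm above the foot, but they hung straight and went in without trouble.

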